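Seat the tube platform on its rocker pin

TASK

One of the two tube rockers has its aluminium platform sitting crooked, with one end propped up by the rocker's pin. Gently nudge that platform along between the side fences until its hole drops over the pin and it lies flat on the rocker, without ramming it against the pin. Leave the platform on the other rocker, which is already home, as it is.

Things in the scene. Friction and masses are not known exactly. Their poses are not given: they have to be found in the camera images.
- rocker: The rocker with the crooked platform: fixed white housing 215 x 116 mm, flat grey deck 45 mm above the worktop. Origin: on the worktop under the pin; z up, x lengthwise = the way to nudge. Deck from x = -130 mm (open end) to +77 mm (8 mm high end stop). Side fences 18 mm above the deck, 98 mm apart inside, x = -82 to +82 mm. A second rocker is alike.
- pin_tip (a point): Top of that rocker's fixed upright steel pin, on its axis: 12 mm thick, chamfered, standing 14 mm above the deck, so its tip is 59 mm above the worktop. Axes as the rocker's.
- platform: The crooked loose aluminium platform, 0.2 kg: plate 130 (x) x 90 (y) x 6 mm, 32 mm hole in its centre, four thin black ribs. Origin: hole centre at the underside. It starts 34 to 42 mm short of the pin (rocker's -x): -x end on the deck, underside propped on the pin, about 8 degrees +x end up. It slides easily and drops over the pin; home, the origin is on the pin axis 45 mm above the worktop.
- near_end (a point): Where to push the crooked platform: centre of the outer face of its -x end, 65 mm from the hole centre. Both ends are upturned over the full 90 mm width, 4 mm thick, to 24 mm above the underside; this point is 12 mm above the underside. Push towards the rocker's +x, 5 to 20 mm above the deck. Axes as the platform's.
- other_platform: An equal loose platform that already lies flat on the pin of the second rocker, to be left alone. Origin: centre of its hole at the underside, 45 mm above the worktop; x lengthwise, z up.

How it is judged:
By the outcome, as a careful person would: the job done as asked, in the order asked, and still so for the second after the job is handed in, with the robot touching nothing.
It also fails if it takes over 35 s, if anything falls off the work surface, if the arm or the gripper's body presses on something with over 40 N, if the wrist force passes 120 N, or if a joint passes its speed limit or range.

ROBOT

A 7-joint arm with a two-finger parallel gripper is mounted at the origin on a cart in front of the work surface, level with it; the furniture and walls round the work are solid. World frame = base frame: x ahead of the robot, y to its left, z up, the work surface at z = 0. Lengths are in mm, angles in rad, forces in N, time in s.
With the tool pointing down it reaches from about 400 to 850 mm from the base axis. Payload 4.5 kg.
Tool frame: the origin (TCP) lies on the centre line of the jaws, within the pads' length; the fingertips stand 14 mm ahead of it and the grasp point (between the pads) lies 5 mm behind it (r.tip_reach is the distance from the TCP to the fingertips, in mm); z points along the fingers, y is the direction in which the jaws open and shut (so a half turn about z gives the same grasp; the last joint's range is limited). The gripper opens to 85 mm and grips with 20 to 120 N. Pads are 22 mm wide; open, the fingers measure 114 mm over their backs; the gripper's body (76 mm by 85 mm) begins 54 mm behind the grasp point. The pads swing forward as they close: fully open they stand 13 mm farther back than shut.
Start: joints at [-1.182, 0.689, -0.195, 1.565, 0.157, 0.902, -0.215], TCP at [217.109, 586.105, 219.217] pointing down, gripper open.
Joint ranges: [-3.01, 3.01], [-0.46, 2.08], [-1.47, 1.51], [0.13, 2.56], [-1, 4.14], [0.04, 2.09], [-2.66, 2.66]. Speed limits (rad/s): [2.57, 2.57, 3.14, 3.14, 3.14, 3.14, 3.14].

INTERFACE

Orientations are given as [roll, pitch, yaw] about the fixed x, y, z axes, in that order (R = Rz(yaw) Ry(pitch) Rx(roll)).
In Python, from workcell import r gives the robot as it stands. The module is installed in compiled form; this text tells all that it offers.
- The arm moves only by the tool step_arm, never from a script. Its arguments are lists of equal length, an entry for each row: "twist": the turn, a rotation vector about the tool's x, y, z in units of 10 degrees (1.0 is 10 degrees), a list of three; "travel": the shift along the tool's x, y, z in units of 0.02 m (1.0 is 0.02 m), a list of three; "grip": the opening, from 0 (shut) to 1 (fully open). In form: {"twist": [[wx, wy, wz], ...], "travel": [[tx, ty, tz], ...], "grip": [grip, ...]}. A call has 1 to 10 rows; each row shifts and turns the pose as measured when the row begins, along the tool's axes as they then stand; what a row does not reach is not made up. A row lasts 1/8 s, in which the tool goes at most 62.5 mm and 10.7 degrees, less where a joint would pass 70% of its speed; a pose out of reach is approached as far as the arm can. A call with a number of a shift or a turn outside -1 to 1 is refused whole. A call with a gripper value outside its range is refused whole. The fingers move at their own pace and stop on an object; "grip_force" is the grip in N (left out, the last holds). Time passes only in rows, so rows that do not move let the fingers close. It gives the time, the measured TCP pose, the force and the opening at its end, in the units of the state.
- r.read_state(): the state, without advancing time (a new reading comes with each control period).
- r.camera(name): name is "scene" or "top" or "wrist"; returns a dict with "color" (480x640x3 uint8, blue, green, red), "intrinsics" (3x3 intrinsics, pixels), "extrinsics" (4x4, takes a point from world to camera coordinates). Camera axes: x right, y up, looking along -z (the intrinsics and any distortion apply to the point x, -y, -z); pixel columns grow to the right and rows downward; lengths in mm; the calibration is good to about 2 mm. A picture is of the moment at which its call begins. There is no depth.
- r.sign_off(): hands the job in, once; it reports no verdict.
The state is a dict: "time_s": time; "joint_pos": joint angles; "qd": joint speeds; "tau": joint torques, N m; "tool_pos": TCP position; "orientation": TCP orientation; "contact_force": force on the tool from outside, world axes, zero at the start; "ft_torque": the same for the moment, N m; "finger_gap": opening from 0.0 (shut) to 1.0 (fully open).
Only numpy, scipy, OpenCV 4.12 (cv2) and the standard library are available. Lean on these libraries where they do the work, as an engineer would, in place of code of your own. Each camera call takes 0.05 s, during which the arm holds its last target. There are 200 camera calls.

## Working session

There is one attempt and no reset: what is moved stays moved. The work goes in short steps, Python scripts to look and compute and a tool call to move; the robot and the scene stay as the last step left them, time stands still between calls to the robot, and variables do not carry over. Pictures are saved under pics/ and viewed, about 8 in all and at most 12, crops included, and the job is handed in when it is done.

Besides the shell and the picture viewer there is one more tool, called after "Emit:" as a command line: name --argument value ..., lists and objects as JSON in quotes. step_arm: Moves the arm, as the interface text tells. Shifts and turns lie within -1 to 1; 1 stands for 0.02 m of shift or 10 degrees of turn. Its arguments: {"type":"object","properties":{"twist":{"type":"array"},"travel":{"type":"array"},"grip":{"type":"array"},"grip_force":{"type":"number"}},"required":["twist","travel","grip"]}

```bash
mkdir -p pics; cat > h.py <<'E'
import numpy as np, cv2
from workcell import r
def ray(c,uv):
    K=c["intrinsics"];E=np.array(c["extrinsics"]);R=E[:3,:3];t=E[:3,3]
    d=np.linalg.inv(K)@np.array([uv[0],uv[1],1.]);d=R.T@np.array([d[0],-d[1],-d[2]])
    return -R.T@t,d
def onz(c,uv,z):
    o,d=ray(c,uv);return o+d*(z-o[2])/d[2]
def proj(c,p):
    E=np.array(c["extrinsics"]);q=E[:3,:3]@np.array(p,float)+E[:3,3];q=np.array(c["intrinsics"])@np.array([q[0],-q[1],-q[2]]);return q[:2]/q[2]
E
python3 - <<'E'
from h import *
import pickle
for n in("top","scene"):
    c=r.camera(n);cv2.imwrite(f"pics/{n}1.png",c["color"]);pickle.dump(c,open(n+".pkl","wb"));print(c["intrinsics"],c["extrinsics"], c.keys())
print(r.read_state())
E
```

```text
[[474.72234224   0.         314.22405557]
 [  0.         474.72234224 236.72059223]
 [  0.           0.           1.        ]] [[-7.86728737e-02 -9.96877722e-01 -6.73695544e-03  6.16223240e+01]
 [ 9.74243313e-01 -7.83156616e-02  2.11463056e-01 -4.47960741e+02]
 [-2.11330419e-01  1.00729725e-02  9.77362773e-01 -9.16620896e+02]
 [ 0.00000000e+00  0.00000000e+00  0.00000000e+00  1.00000000e+00]] dict_keys(['color', 'intrinsics', 'extrinsics'])
[[556.3305706    0.         314.32664297]
 [  0.         556.3305706  238.48892091]
 [  0.           0.           1.        ]] [[ 8.41035519e-01 -5.40642009e-01  1.91173656e-02 -3.47586360e+02]
 [ 2.89918638e-01  4.80276334e-01  8.27817508e-01 -2.25767982e+02]
 [-4.56734539e-01 -6.90681447e-01  5.60671651e-01 -8.59625535e+02]
 [ 0.00000000e+00  0.00000000e+00  0.00000000e+00  1.00000000e+00]] dict_keys(['color', 'intrinsics', 'extrinsics'])
{'time_s': 0.1, 'joint_pos': array([-1.18219776,  0.68990809, -0.19453577,  1.56626344,  0.15728376,
        0.90251458, -0.21508622]), 'qd': array([ 0.00039384, -0.00099232,  0.00092499, -0.00284782,  0.00028391,
        0.00035792, -0.00167851]), 'tau': array([-3.35748045e-03, -5.40599263e+01, -1.27176907e+00, -1.58983111e+01,
        9.26339912e-03,  4.38195726e-03, -4.23398703e-06]), 'tool_pos': array([216.94249071, 585.47710182, 218.45344968]), 'orientation': array([-3.13989274e+00,  1.04185187e-04,  2.78688918e+00]), 'contact_force': array([-0.0985942 ,  0.29423765, -0.23248672]), 'ft_torque': array([ 0.04494217, -0.00456636, -0.02377217]), 'finger_gap': 1.0003540042154164}
```

View pics/top1.png

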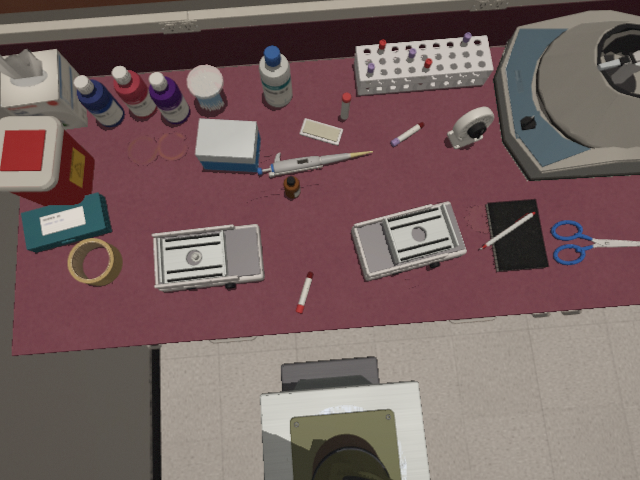

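View pics/scene1.png

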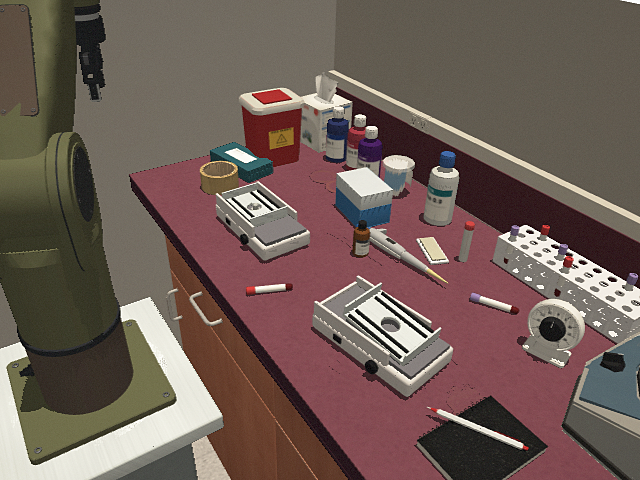

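```bash
python3 - <<'E'
import pickle,cv2,numpy as np
t=pickle.load(open("top.pkl","rb"))["color"];s=pickle.load(open("scene.pkl","rb"))["color"]
f=lambda i,a,b,w,h:cv2.resize(i[b:b+h,a:a+w],(400,300),interpolation=cv2.INTER_CUBIC)
cv2.imwrite("pics/z.png",np.vstack([np.hstack([f(t,140,205,140,105),f(t,345,190,132,99)]),np.hstack([f(s,205,175,120,90),f(s,305,270,160,120)])]))
E
```

```text
(no output)
```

View pics/z.png

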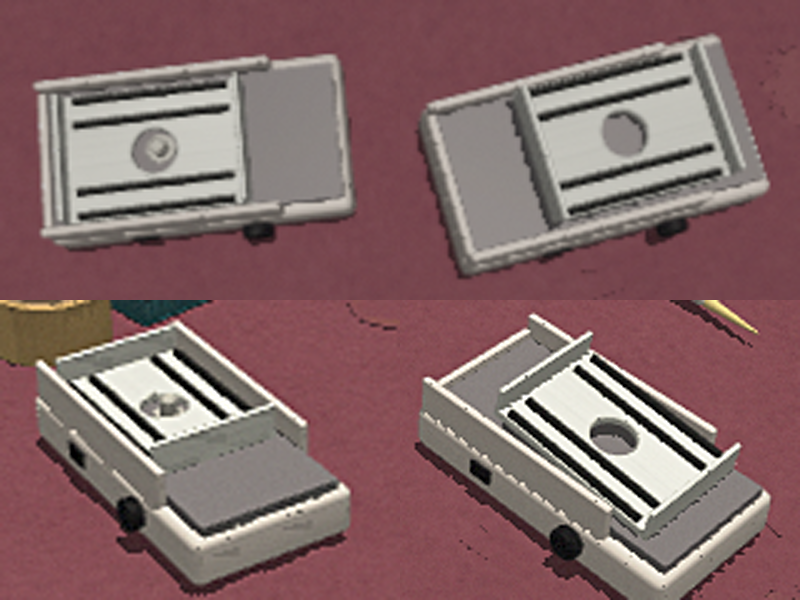

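```bash
python3 - <<'E'
from h import *
import pickle
c=pickle.load(open("top.pkl","rb"));s=pickle.load(open("scene.pkl","rb"))
f=lambda x,y:(345+(x-400)/3.03,190+y/3.03)
P={k:onz(c,f(*uv),z) for k,uv,z in [("openA",(718,38),45),("openB",(768,185),45),("stopA",(422,105),63),("stopB",(463,268),63),("hole",(625,132),56),("homehole",(0,0),45)]}
for k in P: print(k,P[k].round(1))
for a,b in(("openA","stopA"),("openB","stopB")):
    d=P[b]-P[a];print(np.hypot(d[0],d[1]),np.degrees(np.arctan2(d[1],d[0])))
u=(P["stopA"]+P["stopB"]-P["openA"]-P["openB"])[:2];u/=np.linalg.norm(u)
pin=(P["stopA"]+P["stopB"])[:2]/2-82*u
pin2=(P["openA"]+P["openB"])[:2]/2+133*u
print(u,np.degrees(np.arctan2(u[1],u[0])),pin,pin2,"hole rel",(P["hole"][:2]-pin)@u)
h=onz(c,(140+155/2.857,205+150/2.857),51);print("home",h)
E
```

```text
openA [ 501.7 -259.5   45. ]
openB [ 397.9 -278.5   45. ]
stopA [466.8 -52.1  63. ]
stopB [356.6 -68.2  63. ]
hole [ 439.3 -185.5   56. ]
homehole [568.5 228.5  45. ]
210.27539608625892 99.54238690360586
214.3397932448457 101.1001266303418
[-0.17929525  0.98379531] 100.32871253287918 [ 426.43831268 -140.85380821] [ 425.95206045 -138.18573597] hole rel -46.2605609541887
home [427.52685058 269.68308799  51.        ]
```

Emit:
step_arm --twist '[[0,0,1],[0,0,1],[0,0,1],[0,0,1],[0,0,1],[0,0,0.94],[0,0,0],[0,0,0],[0,0,0],[0,0,0]]' --travel '[[0,0,0],[0,0,0],[0,0,0],[0,0,0],[0,0,0],[0,0,0],[-1,1,0],[-1,1,0],[-1,1,0],[-1,1,0]]' --grip '[0,0,0,0,0,0,0,0,0,0]'

```text
time_s: 1.35
tool_pos: [304.6, 514.8, 213.2]
orientation: [-3.133, 0.01, 1.722]
contact_force: [0.9, -0.2, -0.1]
finger_gap: -0.0
```

Emit:
step_arm --twist '[[0,0,0],[0,0,0],[0,0,0],[0,0,0],[0,0,0],[0,0,0],[0,0,0],[0,0,0],[0,0,0],[0,0,0]]' --travel '[[-1,1,0],[-1,1,0],[-1,1,0],[-1,1,0],[-1,1,0],[-1,1,0],[-1,0,0],[-1,0,0],[-1,0,0],[-1,0,0]]' --grip '[0,0,0,0,0,0,0,0,0,0]'

```text
time_s: 2.6
tool_pos: [454.8, 325.4, 211.1]
orientation: [-3.126, 0.015, 1.724]
contact_force: [0.1, 0.6, -0.1]
finger_gap: -0.002
```

Emit:
step_arm --twist '[[0,0,0],[0,0,0],[0,0,0],[0,0,0],[0,0,0],[0,0,0],[0,0,0],[0,0,0],[0,0,0],[0,0,0]]' --travel '[[-1,0,0],[-1,0,0],[-1,0,0],[-1,0,0],[-1,0,0],[-1,0,0],[-1,0,0],[-1,0,0],[-1,0,0],[-1,0,0]]' --grip '[0,0,0,0,0,0,0,0,0,0]'

```text
time_s: 3.85
tool_pos: [486.9, 113.6, 214.8]
orientation: [-3.128, 0.014, 1.723]
contact_force: [0.3, 0.0, 0.4]
finger_gap: 0.002
```

Emit:
step_arm --twist '[[0,0,0],[0,0,0],[0,0,0],[0,0,0],[0,0,0],[0,0,0],[0,0,0],[0,0,0],[0,0,0],[0,0,0]]' --travel '[[-1,0,0],[-1,0,0],[-1,0,0],[-1,0,0],[-1,0,0],[-1,0,0],[-1,0,0],[-1,0,0],[-1,0,0],[-1,0,0]]' --grip '[0,0,0,0,0,0,0,0,0,0]'

```text
time_s: 5.1
tool_pos: [516.2, -98.3, 218.3]
orientation: [-3.13, 0.015, 1.721]
contact_force: [-0.6, 0.6, 0.1]
finger_gap: -0.003
```

Emit:
step_arm --twist '[[0,0.5,0],[0,0.5,0],[0,0.5,0],[0,0.2,0],[0,0,0],[0,0,0],[0,0,0],[0,0,0],[0,0,0],[0,0,0]]' --travel '[[-1,-0.5,0],[-1,-0.5,0],[-1,-0.5,0],[-1,-0.5,0],[-1,-0.5,-0.3],[-1,-0.5,-0.3],[-1,-0.5,-0.3],[-1,-0.5,-0.3],[-1,-0.5,-0.3],[0,0,0]]' --grip '[0,0,0,0,0,0,0,0,0,0]'

```text
time_s: 6.35
tool_pos: [448.8, -308.4, 208.8]
orientation: [-3.134, -0.289, 1.714]
contact_force: [0.7, -0.1, 1.0]
finger_gap: 0.002
```

```bash
python3 - <<'E'
from h import *
import pickle
a=[]
for n in("top","wrist"):
    c=r.camera(n);pickle.dump(c,open(n+"2.pkl","wb"));a.append(c["color"])
cv2.imwrite("pics/t2.png",np.hstack([cv2.resize(a[0][170:320,320:520],(400,300),interpolation=cv2.INTER_CUBIC),cv2.resize(a[1],(400,300))]))
print(r.read_state())
E
```

```text
{'time_s': 6.45, 'joint_pos': array([ 0.72291688,  0.70493675, -0.15236661,  1.619166  , -0.12835809,
        1.03058881,  0.82215787]), 'qd': array([-0.02049672, -0.00573365, -0.02049997,  0.01036853, -0.00466979,
       -0.00125816, -0.00174741]), 'tau': array([ 1.28197778e+00, -5.27121413e+01, -5.68755940e-01, -1.42930734e+01,
       -5.54419924e-01,  8.76758024e-01,  2.10663734e-02]), 'tool_pos': array([ 450.03405514, -305.25459915,  208.99519531]), 'orientation': array([-3.1352725 , -0.29116995,  1.71807369]), 'contact_force': array([-0.63341752,  0.36402997, -0.03738449]), 'ft_torque': array([-0.2588958 , -0.04425545,  0.0242607 ]), 'finger_gap': -0.002551600137924563}
```

View pics/t2.png

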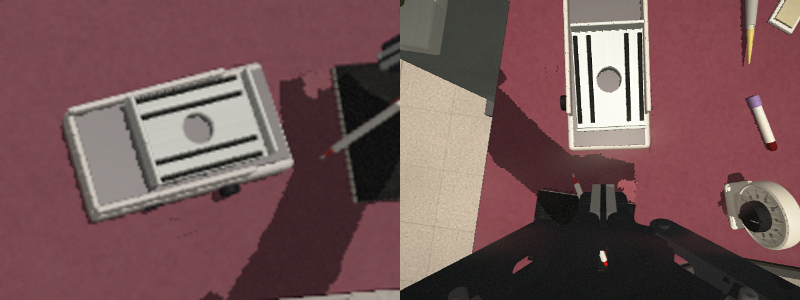

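```bash
python3 - <<'E'
from h import *
import pickle
c=pickle.load(open("wrist2.pkl","rb"))
cv2.imwrite("pics/w.png",cv2.resize(c["color"][0:250,240:430],None,fx=2.4,fy=2.4,interpolation=cv2.INTER_CUBIC))
E
```

```text
(no output)
```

View pics/w.png

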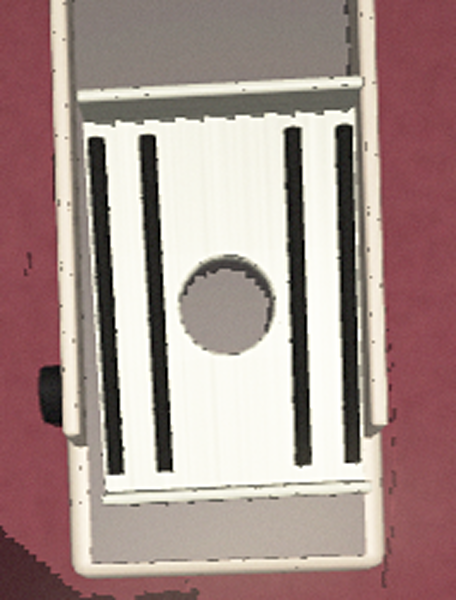

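```bash
python3 - <<'E'
from h import *
import pickle
c=pickle.load(open("wrist2.pkl","rb"))
g=lambda x,y,z:onz(c,(240+x/2.4,y/2.4),z)[:2]
fl,fr=g(72,436,63),g(380,424,63); nl,nr=g(105,495,67),g(368,488,67); dl,dr=g(92,565,45),g(365,556,45)
fl2,fr2=g(60,50,63),g(367,50,63); ho=g(227,304,57)
for k in"fl fr nl nr dl dr fl2 fr2 ho".split():print(k,eval(k).round(1))
for a,b in((fl,fr),(nl,nr),(dl,dr)):
    d=b-a;print(np.hypot(*d),np.degrees(np.arctan2(d[1],d[0]))+90)
d=fl2-fl;e=fr2-fr;print([np.degrees(np.arctan2(v[1],v[0])) for v in(d,e)])
th=np.radians(99.5);u=np.array([np.cos(th),np.sin(th)]);v=np.array([-u[1],u[0]])
p=(fl+fr)/2+82*u;q=(dl+dr)/2+130*u;print("pin",p,q)
p=(p+q)/2
for w in(nl,nr,ho,fl,fr,dl,dr):print(((w-p)@u).round(1),((w-p)@v).round(1))
t=r.read_state()["tool_pos"][:2];print("tcp",(t-p)@u,(t-p)@v)
E
```

```text
fl [ 392.2 -238. ]
fr [ 493.9 -219.2]
nl [ 406.6 -256.4]
nr [ 492.4 -241.5]
dl [ 402.9 -279.8]
dr [ 498.2 -262.6]
fl2 [ 369.4 -110.1]
fr2 [471.5 -95.6]
ho [ 437.2 -184.8]
103.39555478333745 100.49023008726326
87.09950578998296 99.81103726250015
96.83723757737316 100.20573517257839
[np.float64(100.13657583518216), np.float64(100.28433017221512)]
pin [ 429.53651394 -147.72768076] [ 429.05732343 -142.98228527]
-105.7 40.7
-105.3 -46.4
-40.3 -1.3
-85.3 51.8
-83.5 -51.5
-128.2 48.3
-127.0 -48.6
tcp -161.1293038129968 5.9383097189189575
```

Emit:
step_arm --twist '[[0,0,-0.18],[0,0,0],[0,0,0],[0,0,0],[0,0,0],[0,0,0],[0,0,0],[0,0,0]]' --travel '[[0,0.3,0],[-0.3,0,1],[-0.3,0,1],[-0.3,0,1],[-0.3,0,1],[-0.3,0,1],[-0.2,0,0.7],[0,0,0]]' --grip '[0,0,0,0,0,0,0,0]'

```text
time_s: 7.45
tool_pos: [466.4, -292.8, 88.3]
orientation: [3.126, -0.295, 1.78]
contact_force: [-0.3, -0.5, -0.5]
finger_gap: 0.0
```

Emit:
step_arm --twist '[[0,0,0.15],[0,0,0],[0,0,0]]' --travel '[[0,-0.5,0],[-0.3,0,0.9],[0,0,0]]' --grip '[0,0,0]'

```text
time_s: 7.82
tool_pos: [457.0, -295.9, 69.4]
orientation: [3.133, -0.293, 1.752]
contact_force: [-0.9, -0.0, 0.8]
finger_gap: -0.0
```

Emit:
step_arm --twist '[[0,0,0],[0,0,0],[0,0,0],[0,0,0],[0,0,0],[0,0,0]]' --travel '[[0.5,0,0.15],[0.5,0,0.15],[0.2,0,0.06],[0.2,0,0.06],[0.2,0,0.06],[0,0,0]]' --grip '[0,0,0,0,0,0]'

```text
time_s: 8.57
tool_pos: [451.4, -260.2, 70.4]
orientation: [3.131, -0.293, 1.753]
contact_force: [0.3, -1.2, -0.9]
finger_gap: 0.002
```

Emit:
step_arm --twist '[[0,0,0],[0,0,0],[0,0,0],[0,0,0],[0,0,0]]' --travel '[[0.2,0,0.07],[0.2,0,0.07],[0.2,0,0.07],[0.2,0,0.07],[0,0,0]]' --grip '[0,0,0,0,0]'

```text
time_s: 9.2
tool_pos: [448.3, -242.7, 69.5]
orientation: [3.131, -0.293, 1.753]
contact_force: [0.5, 0.2, -0.5]
finger_gap: -0.001
```

```bash
python3 - <<'E'
from h import *
import pickle
a=[]
for n in("top","wrist"):
    c=r.camera(n);pickle.dump(c,open(n+"3.pkl","wb"));a.append(c["color"])
cv2.imwrite("pics/t3.png",np.hstack([cv2.resize(a[0][190:295,345:485],(400,300),interpolation=cv2.INTER_CUBIC),cv2.resize(a[1],(400,300))]))
print(r.read_state()["contact_force"])
E
```

```text
[ 0.34142961 -0.28609752  0.3344368 ]
```

View pics/t3.png

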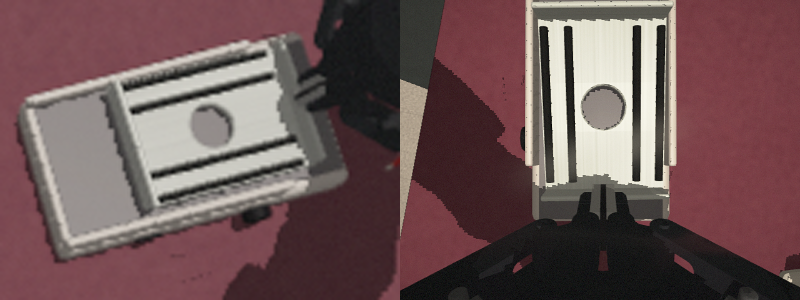

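```bash
cat >> h.py <<'E'
th=np.radians(100.2);U=np.array([np.cos(th),np.sin(th)]);V=np.array([-U[1],U[0]]);PIN=np.array([428,-145.])
def hole(c,guess=None,z=57):
    g=cv2.cvtColor(c["color"],cv2.COLOR_BGR2HSV);w=((g[...,1]<45)&(g[...,2]>185)).astype(np.uint8)
    cn,hi=cv2.findContours(w,cv2.RETR_CCOMP,cv2.CHAIN_APPROX_NONE);out=[]
    for k,h in zip(cn,hi[0]):
        if h[3]>=0 and cv2.contourArea(k)>60:
            (x,y),(a,b),_=cv2.minAreaRect(k)
            if max(a,b)<1.4*min(a,b):
                p=onz(c,(x,y),z)[:2]-PIN;out.append(((round(x,1),round(y,1)),(round(a,1),round(b,1)),(p@U).round(1),(p@V).round(1)))
    return [o for o in out if abs(o[2])<90 and abs(o[3])<30]
E
python3 - <<'E'
from h import *
import pickle
for f in("top","top2","top3","wrist2","wrist3"):
    print(f,hole(pickle.load(open(f+".pkl","rb"))))
t=r.read_state()["tool_pos"];print((t[:2]-PIN)@U,(t[:2]-PIN)@V)
E
```

```text
top [((419.0, 233.5), (18.0, 17.0), np.float64(-41.2), np.float64(-4.0))]
top2 [((418.8, 233.3), (18.4, 16.3), np.float64(-40.8), np.float64(-4.6))]
top3 [((419.0, 233.5), (17.7, 16.3), np.float64(-41.2), np.float64(-4.0))]
wrist2 [((333.5, 126.6), (42.1, 42.0), np.float64(-40.8), np.float64(-1.1))]
wrist3 [((325.5, 171.0), (74.2, 74.2), np.float64(-40.8), np.float64(-1.7))]
-100.31595279589955 -2.6685394452093374
```

```bash
python3 - <<'E'
from h import *
import pickle
from scipy.spatial.transform import Rotation as Ro
s=r.read_state();R=Ro.from_euler("xyz",s["orientation"]).as_matrix();tip=s["tool_pos"]+14*R[:,2]
print(R.round(2),tip)
c=pickle.load(open("wrist3.pkl","rb"));t=pickle.load(open("top3.pkl","rb"))
ims=[]
for c,(a,b,w,h) in((c,(240,230,160,120)),(t,(400,190,80,60))):
    im=cv2.resize(c["color"][b:b+h,a:a+w],(400,300),interpolation=cv2.INTER_CUBIC);k=400/w
    for p,col in((tip,(0,0,255)),(s["tool_pos"],(255,0,0)),(tip+11*R[:,0],(0,255,0))):
        q=(proj(c,p)-[a,b])*k;cv2.circle(im,tuple(int(x) for x in q),3,col,-1)
    ims.append(im)
cv2.imwrite("pics/w3.png",np.hstack(ims))
E
```

```text
[[-0.17  0.98 -0.04]
 [ 0.94  0.18  0.29]
 [ 0.29  0.01 -0.96]] [ 447.81121227 -239.26401729   56.05018488]
```

View pics/w3.png

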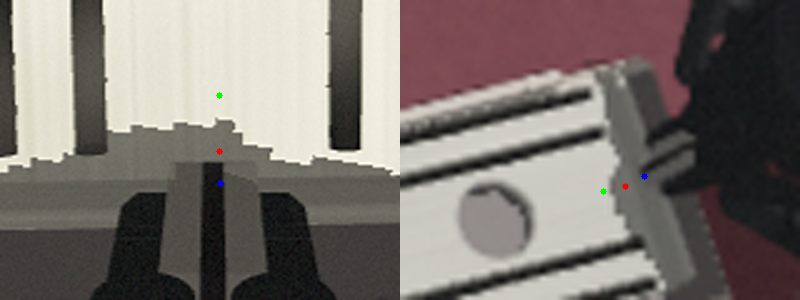

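```bash
python3 - <<'E'
from h import *
import pickle
c=pickle.load(open("wrist3.pkl","rb"));o,_=ray(c,(320,240));print("cam",(o[:2]-PIN)@U,o[2])
for row in(163,178,200,228):
    print(row,[(z,((onz(c,(240+210/2.5,230+row/2.5),z)[:2]-PIN)@U).round(1)) for z in(50,57,69,80)])
E
```

```text
cam -75.84473366950702 237.63272371405802
163 [(50, np.float64(-99.2)), (57, np.float64(-98.3)), (69, np.float64(-96.8)), (80, np.float64(-95.5))]
178 [(50, np.float64(-102.1)), (57, np.float64(-101.1)), (69, np.float64(-99.4)), (80, np.float64(-97.9))]
200 [(50, np.float64(-106.3)), (57, np.float64(-105.2)), (69, np.float64(-103.2)), (80, np.float64(-101.4))]
228 [(50, np.float64(-111.7)), (57, np.float64(-110.3)), (69, np.float64(-108.0)), (80, np.float64(-105.9))]
```

```bash
python3 - <<'E'
from h import *
c=r.camera("scene");print(r.tip_reach,r.read_state()["tool_pos"],r.read_state()["contact_force"])
a,b,w,h=360,270,120,90
im=cv2.resize(c["color"][b:b+h,a:a+w],(800,600),interpolation=cv2.INTER_CUBIC)
cv2.imwrite("pics/s4.png",im)
E
```

```text
14.0 [ 448.39859482 -243.39438631   69.4659417 ] [-0.26247221  0.35733904 -0.04416841]
```

View pics/s4.png

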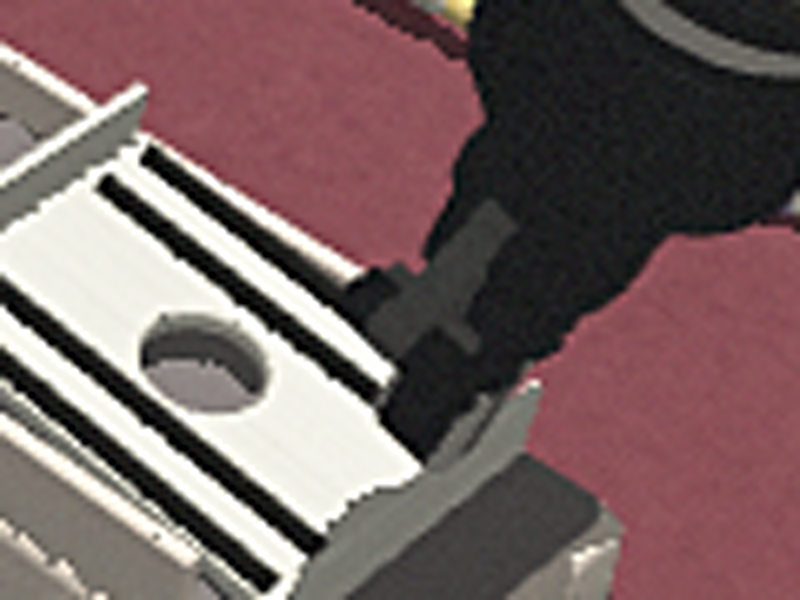

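```bash
python3 - <<'E'
from h import *
import pickle
w=pickle.load(open("wrist3.pkl","rb"));s=pickle.load(open("scene.pkl","rb"))
def tri(a,b):
    (o,d),(p,e)=a,b;k=np.linalg.lstsq(np.c_[d,-e],p-o,rcond=None)[0];x=o+d*k[0];y=p+e*k[1];return (x+y)/2,np.linalg.norm(x-y)
for q in((425,465),(385,400),(440,440)):
    x,e=tri(ray(w,(240+168/2.5,230+163/2.5)),ray(s,(360+q[0]/6.667,270+q[1]/6.667)));print(q,x.round(1),e.round(1),((x[:2]-PIN)@U).round(1))
f=lambda p:((proj(s,p)-[360,270])*6.667).round()
P=lambda u,v,z:[*(PIN+u*U+v*V),z]
print("tip",f([447.8,-239.3,56]),"wall top outer ends z69",f(P(-106,44,69)),f(P(-106,-46,69)),"bottom",f(P(-104,44,45)),f(P(-104,-46,45)),"deck end",f(P(-130,48,45)),f(P(-130,-48,45)))
E
```

```text
(425, 465) [ 444.  -245.9   73.6] 14.3 -102.1
(385, 400) [ 440.8 -240.2   90.2] 4.5 -96.0
(440, 440) [ 445.1 -246.    81.2] 17.3 -102.4
tip [377. 493.] wall top outer ends z69 [287. 575.] [531. 388.] bottom [269. 645.] [509. 457.] deck end [348. 720.] [604. 511.]
```

Emit:
step_arm --twist '[[0,0,0],[0,0,0],[0,0,0],[0,0,0],[0,0,0],[0,0,0]]' --travel '[[0.3,0,-1],[-0.8,0,-0.24],[-0.8,0,-0.24],[0,0,0],[-0.3,0,1],[0,0,0]]' --grip '[0,0,0,0,0,0]'

```text
time_s: 10.1
tool_pos: [453.8, -280.4, 67.3]
orientation: [3.132, -0.291, 1.749]
contact_force: [-0.2, 1.3, -0.0]
finger_gap: 0.004
```

```bash
python3 - <<'E'
from h import *
from scipy.spatial.transform import Rotation as Ro
c=r.camera("scene");t=r.camera("top");s=r.read_state();R=Ro.from_euler("xyz",s["orientation"]).as_matrix();T=s["tool_pos"]
print(T,s["contact_force"],(T[:2]-PIN)@U,(T[:2]-PIN)@V,hole(t))
ims=[]
for c,(a,b,w,h) in((c,(360,260,120,90)),(t,(400,190,80,60))):
    im=cv2.resize(c["color"][b:b+h,a:a+w],(400,300),interpolation=cv2.INTER_CUBIC);k=400/w
    for p,col in((T+14*R[:,2],(0,0,255)),(T,(255,0,0)),(T-30*R[:,2],(0,255,0))):
        cv2.circle(im,tuple(int(x) for x in (proj(c,p)-[a,b])*k),3,col,-1)
    ims.append(im)
cv2.imwrite("pics/s5.png",np.hstack(ims))
E
```

```text
[ 455.11636001 -280.91766922   68.72541611] [ 0.30523988 -0.67692672 -0.89199   ] -138.5714666571794 -2.6188572633468574 [((418.5, 233.5), (17.0, 17.0), np.float64(-40.2), np.float64(-4.3))]
```

View pics/s5.png

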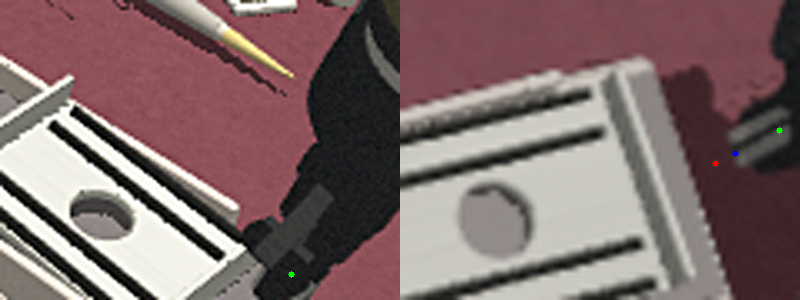

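Emit:
step_arm --twist '[[0,0,0],[0,0,0],[0,0,0],[0,0,0]]' --travel '[[-0.1,0,0.4],[-0.05,0,0.2],[-0.05,0,0.15],[0,0,0]]' --grip '[0,0,0,0]'

```text
time_s: 10.7
tool_pos: [455.8, -280.3, 53.3]
orientation: [3.128, -0.288, 1.751]
contact_force: [-0.2, 0.3, 0.0]
finger_gap: 0.001
```

```bash
python3 - <<'E'
from h import *
c=r.camera("scene");t=r.camera("wrist");s=r.read_state();T=s["tool_pos"]
print(T,s["contact_force"],(T[:2]-PIN)@U,(T[:2]-PIN)@V)
a,b,w,h=380,280,100,75
cv2.imwrite("pics/s6.png",np.hstack([cv2.resize(c["color"][b:b+h,a:a+w],(400,300),interpolation=cv2.INTER_CUBIC),cv2.resize(t["color"][200:350,220:420],(400,300))]))
E
```

```text
[ 456.03376782 -280.37544506   53.51857987] [-0.16150557  0.24195902 -0.91985823] -138.20027094772857 -3.6177856305278384
```

View pics/s6.png

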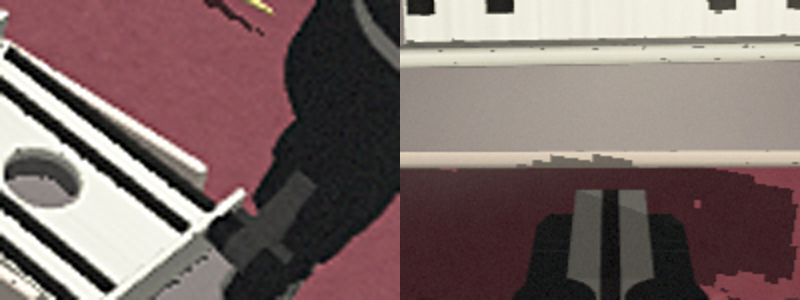

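Emit:
step_arm --twist '[[0,0,0],[0,0,0],[0,0,0],[0,0,0],[0,0,0]]' --travel '[[0.2,0,0.06],[0.2,0,0.06],[0.2,0,0.06],[0.2,0,0.06],[0,0,0]]' --grip '[0,0,0,0,0]'

```text
time_s: 11.42
tool_pos: [453.1, -262.3, 53.9]
orientation: [3.128, -0.288, 1.752]
contact_force: [0.3, 0.1, 0.2]
finger_gap: 0.003
```

Emit:
step_arm --twist '[[0,0,0],[0,0,0],[0,0,0],[0,0,0],[0,0,0]]' --travel '[[0.2,0,0.06],[0.2,0,0.06],[0.2,0,0.06],[0.2,0,0.06],[0,0,0]]' --grip '[0,0,0,0,0]'

```text
time_s: 12.05
tool_pos: [450.6, -246.8, 53.8]
orientation: [3.126, -0.284, 1.751]
contact_force: [-0.1, 0.1, 0.4]
finger_gap: 0.004
```

```bash
cat > m.py <<'E'
from h import *
import sys
t=r.camera("top");w=r.camera("wrist");s=r.read_state();T=s["tool_pos"]
print(T.round(1),s["contact_force"].round(1),((T[:2]-PIN)@U).round(1),((T[:2]-PIN)@V).round(1),hole(t),hole(w))
if len(sys.argv)>1:
    cv2.imwrite("pics/"+sys.argv[1],np.hstack([cv2.resize(t["color"][190:295,345:485],(400,300),interpolation=cv2.INTER_CUBIC),cv2.resize(w["color"][50:350,120:520],(400,300))]))
E
python3 m.py
```

```text
[ 450.6 -246.8   53.8] [ 0.6 -0.3  0.4] -104.2 -4.2 [((414.5, 234.5), (17.0, 17.0), np.float64(-31.8), np.float64(-4.3))] [((322.0, 130.5), (82.7, 82.7), np.float64(-31.0), np.float64(-1.8))]
```

Emit:
step_arm --twist '[[0,0,0],[0,0,0],[0,0,0],[0,0,0],[0,0,0]]' --travel '[[0.17,0,0.05],[0.17,0,0.05],[0.17,0,0.05],[0.17,0,0.05],[0,0,0]]' --grip '[0,0,0,0,0]'

```text
time_s: 12.78
tool_pos: [448.2, -232.7, 53.8]
orientation: [3.126, -0.283, 1.75]
contact_force: [-0.1, -1.0, 0.2]
finger_gap: -0.001
```

```bash
python3 m.py
```

```text
[ 448.3 -232.9   53.8] [-0.2 -0.4  0.1] -90.1 -4.4 [((408.0, 236.0), (18.4, 15.6), np.float64(-18.3), np.float64(-4.7))] [((321.7, 128.8), (83.0, 84.8), np.float64(-16.1), np.float64(-2.0))]
```

Emit:
step_arm --twist '[[0,0,0],[0,0,0],[0,0,0],[0,0,0]]' --travel '[[0.12,0,0.035],[0.12,0,0.035],[0.12,0,0.035],[0,0,0]]' --grip '[0,0,0,0]'

```text
time_s: 13.38
tool_pos: [446.6, -224.4, 53.7]
orientation: [3.126, -0.284, 1.75]
contact_force: [-0.9, -0.1, -0.3]
finger_gap: 0.004
```

```bash
python3 m.py
```

```text
[ 446.6 -224.6   53.7] [ 0.5 -0.   0.4] -81.6 -4.2 [((404.5, 237.5), (17.0, 15.6), np.float64(-10.6), np.float64(-3.6))] [((322.0, 141.5), (77.1, 77.1), np.float64(-12.9), np.float64(-1.9))]
```

```bash
python3 m.py a.png
```

```text
[ 446.6 -224.7   53.7] [ 0.1  0.5 -0.9] -81.7 -4.2 [((404.5, 237.5), (17.0, 15.6), np.float64(-10.6), np.float64(-3.6))] [((322.0, 141.5), (77.1, 77.1), np.float64(-13.1), np.float64(-1.9))]
```

View pics/a.png

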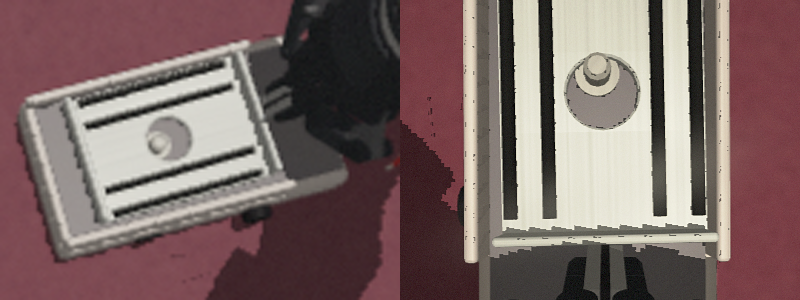

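```bash
cat > o.py <<'E'
from h import *
w=r.camera("wrist")
h=hole(w,z=51)[0];print(h)
import sys
if len(sys.argv)>2:
    p=onz(w,(float(sys.argv[1]),float(sys.argv[2])),59)[:2]-PIN;print("pin",p@U,p@V,"hole-pin",h[2]-p@U,h[3]-p@V)
E
python3 o.py 316.5 115
```

```text
((322.0, 141.4), (77.2, 77.4), np.float64(-11.5), np.float64(-1.9))
pin -2.6420911875816695 0.386335371609051 hole-pin -8.85790881241833 -2.286335371609051
```

Emit:
step_arm --twist '[[0,0,0],[0,0,0],[0,0,0],[0,0,0]]' --travel '[[0.12,0,0.035],[0.12,0,0.035],[0.12,0,0.035],[0,0,0]]' --grip '[0,0,0,0]'

```text
time_s: 14.12
tool_pos: [445.7, -218.2, 53.7]
orientation: [3.126, -0.282, 1.749]
contact_force: [0.2, -1.0, -0.1]
finger_gap: 0.002
```

```bash
python3 m.py; python3 o.py
```

```text
[ 445.7 -218.2   53.7] [-0.2 -0.8  0.6] -75.2 -4.5 [((400.8, 238.8), (17.7, 17.0), np.float64(-2.5), np.float64(-3.0))] [((315.8, 133.2), (32.5, 31.8), np.float64(-3.2), np.float64(0.4)), ((321.5, 141.5), (77.0, 77.0), np.float64(-6.7), np.float64(-2.0))]
((316.0, 133.5), (31.8, 31.8), np.float64(-1.6), np.float64(0.3))
```

Emit:
step_arm --twist '[[0,0,0],[0,0,0]]' --travel '[[0.13,0,0.04],[0,0,0]]' --grip '[0,0]'

```text
time_s: 14.52
tool_pos: [445.4, -215.7, 53.6]
orientation: [3.125, -0.282, 1.749]
contact_force: [-0.5, 0.1, 0.5]
finger_gap: -0.002
```

Emit:
step_arm --twist '[[0,0,0],[0,0,0],[0,0,0],[0,0,0],[0,0,0],[0,0,0],[0,0,0],[0,0,0]]' --travel '[[-0.5,0,-0.15],[-1,0,-0.3],[-1,0,-0.3],[0,0,-1],[0,0,-1],[0,0,-1],[0,0,0],[0,0,0]]' --grip '[0,0,0,0,0,0,0,0]'

```text
time_s: 15.52
tool_pos: [455.1, -288.2, 111.8]
orientation: [3.129, -0.285, 1.746]
contact_force: [0.1, -0.1, -0.5]
finger_gap: 0.005
```

```bash
python3 m.py b.png; python3 o.py
```

```text
[ 455.1 -288.1  111.7] [1.1 0.1 0.1] -145.7 -1.3 [((399.8, 238.8), (17.7, 17.0), np.float64(-0.6), np.float64(-3.5))] [((325.5, 43.5), (57.0, 57.0), np.float64(-6.2), np.float64(-2.0))]
((325.5, 44.0), (57.0, 56.0), np.float64(-3.2), np.float64(-2.0))
```

View pics/b.png

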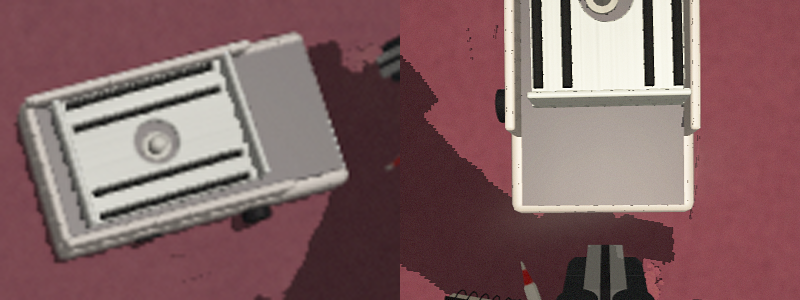

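The platform lies flat, its hole is centred on the pin to within about 1 mm (hole -3.2, pin -2.6), and the gripper is clear. I'm handing in.

```bash
python3 -c "
from workcell import r
print(r.sign_off())"
```

```text
the job is handed in; nothing more can be done
None
```

The crooked platform, on the right-hand rocker as seen from the top camera, now lies flat over its pin, and I've handed the job in at about 15.7 s. I pushed its near end gently along the rocker with the shut fingertips in 2–4 mm steps until it dropped. Then I nudged it about 8 mm more to centre the hole.

**Last checks:**
- **Platform:** the last top and wrist pictures show it flat. Lengthwise, the hole centre is within about 1 mm of the pin. Sideways it is about 2 mm off, inside the 10 mm clearance.
- **Contact:** the force readings at the end of each move stayed within about 1–2 N. The gripper was clear of everything before hand-in.
- **Other rocker:** I never brought the arm down near it; the tool only passed by well above. I did not measure that platform again at the end.

**What disagreed:** the fingertips sat about 15 mm higher than the reported tool position and 14 mm tip reach implied. My first push therefore passed just over the platform's upturned end without touching or moving it. I saw this in the pictures, lifted and backed off, then lowered the tool by 15 mm and pushed again. I did not find the cause of the offset. The pin position also differed by about 5 mm between the first top view and the wrist view, so I judged the final fit from the hole and pin together in the wrist camera.

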